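# Tighten the tin clamp with the hex key

## Task

Take the orange-handled hex key out of its slanted wooden stand, feel its tip down into the recessed hex socket of the blue tin clamp and turn the screw clockwise, about three quarter turns, until it is fully home against its stop and the jaw has closed on the tin. After each quarter turn let go of the key, leave it standing in the socket, and take it again with a fresh grip before turning on. Finish with the key let go and standing upright, fully seated in the socket, the tin still upright in the clamp, and the bottles, jar and shaker around left where they are.

Things in the scene. Friction and masses are not known exactly. Their poses are not given: they have to be found in the camera images.
- key: hex key 114 mm long, 0.18 kg; origin at the centre of its tip, z along it to the handle. Steel hexagon 18 mm across flats to z = 34 mm, two corners on +x and -x, first 4 mm tapered from 13.5 mm; round shaft 16 mm, 25 mm collar; orange square handle 30 x 30 mm, sides along x and y, z = 80 to 114 mm. Starts in its stand, leaning about 25 degrees to the stand's -x; pull it out along its z
- key_grip (a point): centre of the key's square handle, 97 mm from the tip; same axes as the key
- stand: fixed wooden key stand; origin on the worktop at the centre of its 110 x 76 x 12 mm foot (long along x). Its square sleeve (36 mm outside, 23.5 mm bore, 46 mm deep) leans 25 degrees towards the stand's -x and its mouth is 58 to 74 mm high
- clamp: fixed blue tin clamp; origin on the worktop, centre of its base plate (96 mm along x, 236 along y, 8 thick). V stop at the -y end, tin at y = -55 mm, and at y = +75 mm a round boss 60 mm in diameter, 48 mm high, that holds the screw (mouth 43 mm wide); all but boss and tin is under 45 mm high
- socket (a point): centre of the mouth of the hex socket in the screw, 46 mm above the worktop, 2 mm below the boss's rim; turns with the screw: two socket corners lie on its +x and -x, z up. The socket is 19.3 mm across flats, 22 mm deep, mouth chamfered 2 mm; the key fits at any multiple of 60 degrees with about 7 degrees of play either way
- socket_floor (a point): centre of the socket's floor, 24 mm above the worktop; the key is seated when its tip rests here
- screw (a joint): angle of the clamp screw in rad; grows as it turns clockwise seen from above; starts between 0 and 0.4, fully home against a hard stop at 4.3, where its red mark meets the white line on the boss; stiff (about 0.15 N m), stays where it is left, and moves the jaw 9 mm in all
- tin: closed food tin 75 mm in diameter, 58 mm high, standing on the clamp's base plate between V stop and jaw with a few mm of play; origin at the centre of its underside
- nest (a point): centre of the tin's underside when it is clamped, on the base plate
- vinegar_bottle: loose bottle with green cap, 60 mm in diameter, 246 mm high; origin at the centre of its underside
- salt_shaker: loose clear salt shaker with grey top, 44 mm in diameter, 90 mm high; origin at the centre of its underside
- amber_bottle: loose dark-labelled bottle with gold cap, 59 mm in diameter, 207 mm high; origin at the centre of its underside
- spice_jar: loose spice jar with red cap, 45 mm in diameter, 106 mm high; origin at the centre of its underside

How it is judged:
On the way, in this order (a step that is already met when the one before it is completed fails the run):
1. the key is seated upright in the socket before the screw has been turned far (under 0.9 rad) (horizontal distance between key and socket_floor below 0.004 m and distance between key and socket_floor below 0.008 m and angle between key's own z axis and vertical below 0.12 rad and value of joint screw below 0.9 rad), for 0.1 s.
2. the screw has made about its first quarter turn (joint between 0.9 and 2.3 rad), and the key stands in the socket, let go (horizontal distance between key and socket_floor below 0.004 m and distance between key and socket_floor below 0.008 m and value of joint screw between 0.9 and 2.3 rad and contact force between each of the fingers, the arm and key below 0.1 N), for 0.2 s.
3. the screw has made about its second quarter turn (joint between 2.35 and 3.85 rad), and the key stands in the socket, let go (horizontal distance between key and socket_floor below 0.004 m and distance between key and socket_floor below 0.008 m and value of joint screw between 2.35 and 3.85 rad and contact force between each of the fingers, the arm and key below 0.1 N), for 0.2 s.
4. the screw is turned fully home (over 4.18 rad) (value of joint screw above 4.18 rad), for 0.1 s.
At the end, for the whole second after the job is handed in: the screw stands within 0.12 rad of its stop at 4.3 rad; the key stands at rest in the socket, within 7 degrees of upright, its tip within 6 mm of the socket's floor and 4 mm of its centre; the tin stands upright within 6 mm of its clamped place (value of joint screw above 4.18 rad and horizontal distance between key and socket_floor below 0.004 m and distance between key and socket_floor below 0.006 m and angle between key's own z axis and vertical below 0.12 rad and linear speed of key below 0.02 m/s and horizontal distance between tin and nest below 0.006 m and angle between tin's own z axis and vertical below 0.1 rad); the robot touches nothing.
It fails at once if a bystander is shifted more than 30 mm or tipped (distance of any of vinegar_bottle, salt_shaker, amber_bottle, spice_jar from where it was at the start of the episode above 0.03 m or angle between any of vinegar_bottle, salt_shaker, amber_bottle, spice_jar's own z axis and vertical above 0.4 rad).
It also fails if it takes over 72 s, if anything falls off the work surface, if the arm or the gripper's body presses on something with over 40 N, if the wrist force passes 120 N, or if a joint passes its speed limit or range.

## Robot

A 6-joint arm with a two-finger parallel gripper is mounted at the origin on a cart in front of the work surface, level with it; the furniture and walls round the work are solid. World frame = base frame: x ahead of the robot, y to its left, z up, the work surface at z = 0. Lengths are in m, angles in rad, forces in N, time in s.
With the tool pointing down it reaches from about 0.35 to 0.775 m from the base axis. Payload 7.3 kg.
Tool frame: the origin (TCP) lies at the centre of the arm's flange, where the gripper is bolted on; the fingertips stand 178 mm ahead of it and the grasp point (between the pads) lies 159 mm ahead of it; z points along the fingers, y is the line along which they close (so a half turn about z gives the same grasp; the last joint's range is limited). The gripper opens to 92 mm and grips with 3 to 60 N. Pads are 19 mm wide; open, the fingers measure 130 mm over their backs; the gripper's body (75 mm by 190 mm) begins 47 mm behind the grasp point.
Start: joints at [1.147, 0.342, 1.524, -0, 1.275, -0.146], TCP at [0.144, 0.505, 0.405] pointing down, gripper open.
Joint ranges: [-2.53, 2.53], [-0.77, 2.02], [0.04, 2.7], [-1, 4.14], [0.28, 2.66], [-3.11, 3.11]. Speed limits (rad/s): [2.57, 2.57, 3.14, 3.14, 3.14, 3.14].

## Interface

Orientations are given as [roll, pitch, yaw] about the fixed x, y, z axes, in that order (R = Rz(yaw) Ry(pitch) Rx(roll)).
In Python, from cell import robot gives the robot as it stands.
- The arm moves only by the tool drive_effector, called after "Emit:" as a command line: name --pt "numbers of a row" for each row, then --argument value for the rest. Schema: {"type":"object","properties":{"plan":{"type":"array","items":{"type":"array","items":{"type":"number"},"minItems":6,"maxItems":6},"minItems":1,"maxItems":8},"jaw":{"type":"number"},"clamp_n":{"type":"number"},"only":{"type":"string"},"quiet":{"type":"boolean"},"lines":{"type":"string"}},"required":["plan"],"additionalProperties":false}. plan is a list of rows, 1 to 8 of them, each of 6 numbers: dx, dy, dz in units of 100 mm, then a rotation vector rx, ry, rz in units of 0.2 rad; each row shifts and turns the commanded pose from where the row before left it, along the tool's axes as they then stand; what a row does not reach is not made up. A row lasts 1/12 s, in which the tool goes at most 0.0417 m and 0.125 rad, less where a joint would pass 70% of its speed; a pose out of reach is approached as far as the arm can. jaw is the finger opening in m, set as the call begins (left out keeps the last). The fingers move at their own pace and stop on an object; clamp_n is the grip in N (left out, the last holds). Time passes only in rows, so rows that do not move let the fingers close. The tool returns the time, the measured TCP pose, the force, the opening and the grip force at its end. only (a regular expression) keeps the lines of the reply that match it, lines (a string "A,B") keeps lines A to B, and quiet returns only ok. Input that does not fit is refused with a message, and nothing moves.
- robot.observe(): the state, without advancing time (a new reading comes with each control period).
- robot.read_camera(name): name is "scene" or "top"; returns a dict with "image" (420x560x3 uint8, red, green, blue), "fx", "fy", "cx", "cy" (pixels), "k1" (the pictures are not rectified: a ray, as slopes to the right and down, at radius r is drawn at 1 + k1 r^2 times it, then the intrinsics apply), "pose" (4x4, takes a point from camera to world coordinates). Camera axes: x right, y down, z forward; pixel columns grow to the right and rows downward; lengths in m; the calibration is good to about 2 mm. A picture is of the moment at which its call begins. There is no depth.
- robot.hand_in(): hands the job in; it is judged then, once.
The state is a dict: "time": time; "qpos": joint angles; "qvel": joint speeds; "joint_efforts": joint torques, N m; "tool_pos": TCP position; "tool_rot": TCP orientation; "contact_force": force on the tool from outside, world axes, zero at the start; "torque": the same for the moment, N m; "opening": finger opening in m; "grip_force": force on a finger pad.
Only numpy, scipy, OpenCV 4.12 (cv2) and the standard library are available. Lean on these libraries where they do the work, as an engineer would, in place of code of your own. Each camera call takes 0.05 s, during which the arm holds its last target. There are 200 camera calls.

## Working session

There is one attempt and no reset: what is moved stays moved. The work goes in short steps, Python scripts to look and compute and a tool call to move; the robot and the scene stay as the last step left them, time stands still between calls to the robot, and variables do not carry over. Pictures are saved under pics/ and viewed, at most 10 in all, crops included, and the job is handed in when it is done.

```bash
ls; mkdir -p pics; python3 - <<'E'
from cell import robot
import cv2,numpy as np
print(robot.observe())
for n in("scene","top"):
    c=robot.read_camera(n);np.save(f"pics/{n}0.npy",c["image"])
    cv2.imwrite(f"pics/{n}0.png",c["image"][:,:,::-1]); print({k:c[k] for k in c if k!="image"})
E
```

```text
cell.py
pics
{'time': 0.0, 'qpos': array([ 1.14696801e+00,  3.42723555e-01,  1.52502640e+00, -2.60773326e-05,
        1.27540654e+00, -1.45996731e-01]), 'qvel': array([ 1.90417153e-03, -9.46216477e-04,  9.23149034e-05, -5.24458533e-04,
        5.00951484e-04, -1.08506836e-04]), 'joint_efforts': array([ 3.57842982e-04, -4.31224680e+01, -2.44219244e+01,  7.18487240e-02,
        5.56861516e-02, -1.43246111e-04]), 'tool_pos': array([0.14391463, 0.50474456, 0.40404105]), 'tool_rot': array([-3.14004182e+00, -2.02835207e-04,  2.86376852e+00]), 'contact_force': array([-0.7719717 ,  0.28217676,  0.25324927]), 'torque': array([ 0.03178516, -0.01655597,  0.08125905]), 'grip_force': 0.0, 'opening': 0.09182667537125286}
{'fx': 458.74643478599626, 'fy': 458.74643478599626, 'cx': 275.783734632204, 'cy': 201.5579347800589, 'k1': 0.04257555081239194, 'pose': array([[-0.89655733, -0.23173534,  0.37747011, -0.06809848],
       [-0.44248431,  0.4304774 , -0.78669997,  1.2936336 ],
       [ 0.01981383, -0.87234623, -0.48848692,  0.90744793],
       [ 0.        ,  0.        ,  0.        ,  1.        ]])}
{'fx': 390.12377763271354, 'fy': 390.12377763271354, 'cx': 283.0011861994932, 'cy': 207.65068425411556, 'k1': -0.11182107694681113, 'pose': array([[-0.01580667, -0.9913109 ,  0.13058659,  0.40585658],
       [-0.99979038,  0.01397021, -0.01496733, -0.00787275],
       [ 0.01301296, -0.1307958 , -0.99132392,  1.21014363],
       [ 0.        ,  0.        ,  0.        ,  1.        ]])}
```

View pics/scene0.png

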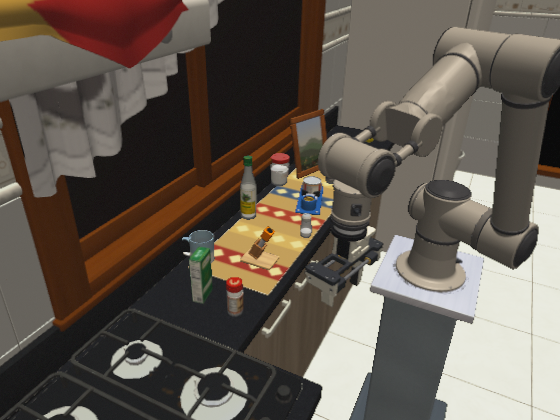

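View pics/top0.png

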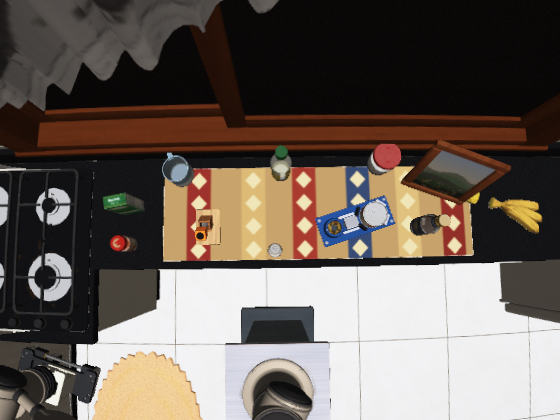

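Scene: the stand with the orange key is near (262,245), the clamp near (310,200). Top: the stand is near (207,227), the clamp from (320,240) to (390,205) with the boss at about (333,227) and the tin at (374,212). I'll magnify both.

```bash
python3 - <<'E'
import cv2,numpy as np
t=np.load("pics/top0.npy")[:,:,::-1];s=np.load("pics/scene0.npy")[:,:,::-1]
def crop(i,u,v,w,h,k): return cv2.resize(i[v:v+h,u:u+w],None,fx=k,fy=k,interpolation=cv2.INTER_CUBIC)
a=np.hstack([crop(t,185,200,45,50,6)[:300],crop(t,312,192,88,50,6)]); 
b=np.hstack([crop(s,240,222,50,50,6)[:300],crop(s,290,172,50,50,6)])
b=np.hstack([b,np.zeros((300,a.shape[1]-600,3),np.uint8)])
cv2.imwrite("pics/z0.png",np.vstack([a,b])); print(a.shape)
E
```

```text
(300, 798, 3)
```

View pics/z0.png

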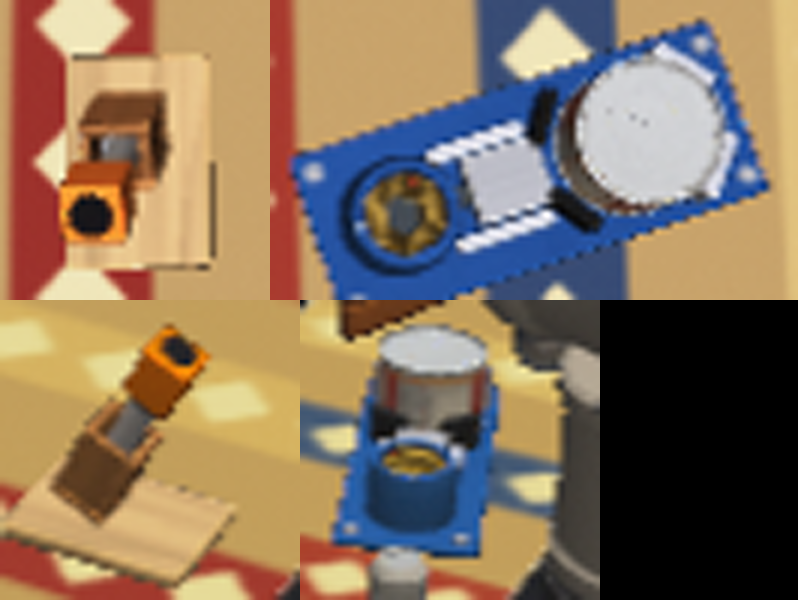

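The zoom shows the stand's lean pointing image-down and its foot corners, and the handle's black top disc at crop (93,214). It also shows the clamp's corners and bolts, the tin, and the boss centre at about (404,214). The red mark is up at (413,182) and the white line left at (360,226). Next I'll fit the poses.

```bash
cat > h.py <<'E'
import numpy as np,cv2
from scipy.optimize import least_squares
from scipy.spatial.transform import Rotation as R
from cell import robot
CAM={}
def cams():
    if not CAM:
        for n in("scene","top"): CAM[n]=robot.read_camera(n)
    return CAM
def proj(n,P):
    c=cams()[n];T=c["pose"];p=(np.atleast_2d(P)-T[:3,3])@T[:3,:3]
    s=p[:,:2]/p[:,2:];s=s*(1+c["k1"]*(s**2).sum(1,keepdims=True))
    return s*[c["fx"],c["fy"]]+[c["cx"],c["cy"]]
def body(p,L): # x,y,yaw
    return R.from_euler("z",p[2]).apply(np.atleast_2d(L))+[p[0],p[1],0]
def fit(obs,p0):
    def f(p): return np.concatenate([(proj(n,body(p,L))-uv).ravel() for n,L,uv in obs])
    r=least_squares(f,p0,loss="soft_l1");return r.x,f(r.x).reshape(-1,2)
def top1(X,Y): return((X+.5)/6-.5+185,(Y+.5)/6-.5+200)
def top2(X,Y): return((X-270+.5)/6-.5+312,(Y+.5)/6-.5+192)
def sc1(X,Y): return((X+.5)/6-.5+240,(Y-300+.5)/6-.5+222)
def sc2(X,Y): return((X-300+.5)/6-.5+290,(Y-300+.5)/6-.5+172)
E
python3 - <<'E'
from h import *
# stand: -x is image down
st=[("top",[.055,.038,.012],top1(70,55)),("top",[.055,-.038,.012],top1(210,55)),("top",[-.055,-.038,.012],top1(210,266)),
("scene",[-.055,.038,.012],sc1(175,582)),("scene",[.055,.038,.012],sc1(237,508)),("scene",[-.055,-.038,.012],sc1(5,520))]
for only in(None,"top"):
    p,r=fit([o for o in st if only in(None,o[0])],[.5,.2,0]);print("stand",p.round(4),r.round(1).tolist())
cl=[("top",[.048,.118,.008],top2(293,157)),("top",[.048,-.118,.008],top2(707,20)),("top",[-.048,-.118,.008],top2(770,185)),
("top",[0,-.055,.066],top2(650,133)),("top",[0,.075,.047],top2(404,214))]
cs=[("scene",[0,.075,.047],sc2(415,464)),("scene",[0,-.055,.066],sc2(433,352)),("scene",[.048,.118,.008],sc2(333,543)),("scene",[-.048,.118,.008],sc2(480,553))]
for o in(cl,cl+cs):
    q,r=fit(o,[.5,-.2,0.3]);print("clamp",q.round(4),r.round(1).tolist(),body(q,[[0,.075,.046],[0,-.055,.008]]).round(4).tolist())
# key handle top centre, triangulate
a,b=np.array(top1(93,214)),np.array(sc1(180,350))
f=lambda P:np.concatenate([proj("top",P)[0]-a,proj("scene",P)[0]-b])
k=least_squares(f,[.4,.2,.15]);print("keytop",k.x.round(4),k.fun.round(2))
d=np.array([-np.sin(np.radians(25)),0,np.cos(np.radians(25))]);print("dir",R.from_euler("z",p[2]).apply(d),"local keytop",R.from_euler("z",-p[2]).apply(k.x-[p[0],p[1],0]))
for n,(u,v) in(("top",top1(93,214)),):pass
for z in(.246,.09,.207,.106):pass
def at(n,uv,z): return least_squares(lambda P:proj(n,[P[0],P[1],z])[0]-uv,[.5,0]).x.round(3)
print("vin",at("top",(281,153),.246),"salt",at("top",(275,249),.09),"amber",at("top",(443,221),.207),"spice?",at("top",(118,243),.106))
E
```

```text
stand [ 0.5086  0.2081 -0.0229] [[-0.4, -0.1], [0.6, 0.1], [-0.4, 0.5], [-0.3, -1.0], [-40.2, 1.3], [39.0, -3.0]]
stand [ 0.5089  0.2076 -0.009 ] [[-0.5, -0.1], [0.5, -0.2], [0.0, 0.2]]
clamp [ 0.5201 -0.249   0.3049] [[-1.3, 0.2], [0.1, -0.3], [0.0, 0.9], [0.8, -0.8], [0.1, 0.0]] [[0.4976, -0.1774, 0.046], [0.5366, -0.3014, 0.008]]
clamp [ 0.5191 -0.2486  0.3098] [[-1.4, 0.8], [-0.2, -0.2], [-0.1, 1.0], [0.7, -0.5], [0.0, 0.5], [-0.2, -0.8], [-0.2, -1.1], [-0.4, -1.0], [-0.1, -0.3]] [[0.4962, -0.1772, 0.046], [0.5359, -0.301, 0.008]]
keytop [0.4736 0.2076 0.1258] [ 0.12  0.3  -0.36 -0.06]
dir [-0.4226011   0.00380879  0.90630779] local keytop [-0.03533128 -0.00033842  0.12579007]
vin [ 0.673 -0.02 ] salt [ 0.434 -0.   ] amber [ 0.496 -0.446] spice? [0.456 0.45 ]
```

```bash
python3 - <<'E'
from h import *
def at(n,uv,z): return least_squares(lambda P:proj(n,[P[0],P[1],z])[0]-uv,[.5,0]).x
c,m,w=[at("top",top2(*q),z) for q,z in(((404,214),.046),((413,182),.046),((360,226),.048))]
for p in(m,w): d=p-c;print(c.round(4),np.hypot(*d),np.degrees(np.arctan2(d[1],d[0])))
t=cams()["top"]["image"][:,:,::-1]; u,v=proj("top",[*c,.046])[0];u,v=int(round(u)),int(round(v))
i=t[v-11:v+12,u-11:u+12];i=cv2.resize(i,None,fx=17,fy=17,interpolation=cv2.INTER_CUBIC)
j=cv2.resize(t[v-11:v+12,u-11:u+12],None,fx=17,fy=17,interpolation=cv2.INTER_NEAREST)
cv2.imwrite("pics/boss.png",np.hstack([i,j]));print(u,v)
E
```

```text
[ 0.4977 -0.1774] 0.016777284358620033 -17.501624624490407
[ 0.4977 -0.1774] 0.02327521623327542 104.43231125099004
334 227
```

View pics/boss.png

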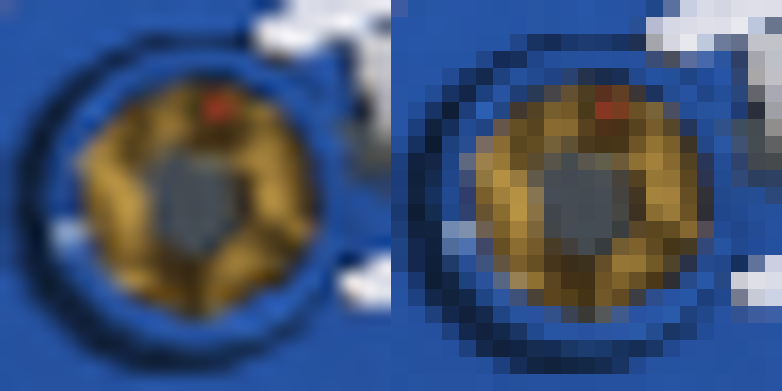

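```bash
python3 - <<'E'
from h import *
im=cams()["top"]["image"].astype(float); u0,v0=327,220;N=15;S=24
d=(im[...,0]-im[...,2])[v0:v0+N,u0:u0+N]
print(d.astype(int))
def mask(c,a,z,af):
    th=a+np.arange(6)*np.pi/3;r=af/np.sqrt(3)
    P=np.c_[c[0]+r*np.cos(th),c[1]+r*np.sin(th),np.full(6,z)]
    uv=((proj("top",P)-[u0,v0]+.5)*S).round().astype(np.int32)
    m=np.zeros((N*S,N*S),np.uint8);cv2.fillPoly(m,[uv],1);return m
yy,xx=np.mgrid[:N,:N]
best=[]
for a in range(-30,30,4):
  b=(1e9,)
  for dx in np.arange(-.004,.0041,.001):
    for dy in np.arange(-.004,.0041,.001):
      c=(.4972+dx,-.1774+dy)
      m=(mask(c,np.radians(a),.024,.0193)&mask(c,np.radians(a),.044,.0193)).reshape(N,S,N,S).mean((1,3))
      w=np.hypot(xx-7,yy-7.0)<4.6
      A=np.c_[m[w],1-m[w]];x,res,*_=np.linalg.lstsq(A,d[w],rcond=None)
      if res[0]<b[0]:b=(res[0],dx,dy,x)
  print(a,round(b[0]),round(b[1],3),round(b[2],3),b[3].round())
E
```

```text
[[ -79  -58  -98 -119 -111 -101  -67  -41  -49  -61 -108 -122 -116 -103
  -116]
 [ -52  -98 -122  -87  -44    0   51   45   58   60    5  -67 -113 -121
  -103]
 [ -94 -133  -98   19   48   71   75   50   99   87   69   64  -21 -114
  -118]
 [-112  -98   28   64   59   88   84   58   52   48   58   77   44  -53
  -113]
 [-105   25   86   61   64   59   44   44   47   48   71   93   79   24
  -100]
 [ -31   80   98   68   42   13   -9   12   21   51   92  103   86   47
   -48]
 [ -53   81  114   89   25  -12  -14  -12  -11   14   49   96   92   58
   -37]
 [ -60   79  102  114   56  -15  -14  -15  -15    4   32  103  103   66
    -7]
 [ -64   56   89  115   68  -13  -14  -14  -15    4   28   88   97   70
    -8]
 [ -45   30   80  103   67   -6  -14  -15  -14   -3   48   59   64   85
    -1]
 [ -97  -40   67   88   74   34    6   -9   -7   64   80   62   45   32
   -72]
 [-110  -65   32   79   67   44   33   31   60   95   94   74   33  -32
  -108]
 [ -95 -115  -43   66   91   59   44   42   71   82   69   49   -4 -100
  -127]
 [ -54  -99 -115  -58   19   63   56   46   73   64   -7  -93 -122 -127
   -95]
 [ -44  -55 -102 -119 -117  -88  -26    6   -4  -77 -121 -126 -128  -95
  -106]]
-30 26497 0.001 -0.002 [-10.  68.]
-26 26317 0.001 -0.002 [-10.  68.]
-22 26101 0.001 -0.002 [-10.  68.]
-18 25833 0.001 -0.002 [-10.  69.]
-14 25350 0.001 -0.002 [-10.  69.]
-10 24702 0.001 -0.002 [-10.  69.]
-6 23988 0.001 -0.002 [-11.  70.]
-2 23235 0.001 -0.002 [-11.  70.]
2 22968 0.001 -0.002 [-11.  70.]
6 22640 0.001 -0.002 [-11.  70.]
10 22579 0.001 -0.002 [-11.  69.]
14 22558 0.001 -0.002 [-11.  70.]
18 23235 0.001 -0.002 [-12.  69.]
22 24340 0.001 -0.002 [-11.  69.]
26 25492 0.001 -0.002 [-10.  69.]
```

```bash
cat >> h.py <<'E'
def delta(pos,Rt,steps=True):
    o=robot.observe();R0=R.from_euler("xyz",o["tool_rot"])
    t=R0.inv().apply(np.array(pos)-o["tool_pos"]); rv=(R0.inv()*Rt).as_rotvec()
    print("t=",o["time"].round(2) if hasattr(o["time"],"round") else o["time"],"trans (tool now)",t.round(4),"|",np.linalg.norm(t).round(4),"rot after",rv.round(4),"|",np.linalg.norm(rv).round(4),"F",o["contact_force"].round(1),"tau",o["torque"].round(2),"open",round(o["opening"],4),"q",o["qpos"].round(2))
th=np.radians(25);YS=-.015
d=R.from_euler("z",YS).apply([-np.sin(th),0,np.cos(th)])
zt=-d;yt=R.from_euler("z",YS).apply([0,1,0]);RP=R.from_matrix(np.c_[np.cross(yt,zt),yt,zt])
GRIP=np.array([.4736,.2076,.1265])-.017*d
def pick(off): delta(GRIP+(.159+off)*d,RP)
E
python3 -c "
from h import *
print(GRIP,RP.as_euler('xyz'))
pick(.08)"
```

```text
[0.4807837  0.20749224 0.11109277] [3.14159265 0.43633231 3.12659265]
t= 0.4 trans (tool now) [-0.3079 -0.2198  0.077 ] | 0.3861 rot after [-0.0575 -0.4339 -0.2586] | 0.5083 F [ 0.3 -0.4  0.3] tau [-0.04 -0.06  0.04] open 0.0918 q [ 1.15  0.34  1.52  0.    1.28 -0.15]
```
0.386 → but straight line passes... base-radius: from (.144,.505) to (.38,.208): midpoint radius .44 fine. 10+ rows × .0386. Combine with rotation? tool axes change; keep separate-ish: rotate 5 rows first (0.1 rad), then remeasure. Actually do translations first: 8 rows max, 0.035: use first 8 rows with (-.0308,-.022,.0077) = .0386 each; then 2 more + rot 5.

The rows are not in the units I measure in: shifts go in units of 100 mm and turns go in units of 0.2 rad. I convert before sending: -0.022 m is -0.22, -0.031 m is -0.31.

Emit:
drive_effector --pt "-0.31 -0.22 0.08 0 0 0" --pt "-0.31 -0.22 0.08 0 0 0" --pt "-0.31 -0.22 0.08 0 0 0" --pt "-0.31 -0.22 0.08 0 0 0" --pt "-0.31 -0.22 0.08 0 0 0" --pt "-0.31 -0.22 0.08 0 0 0" --pt "-0.31 -0.22 0.08 0 0 0" --pt "-0.31 -0.22 0.08 0 0 0" --jaw 0.09

```text
time: 1.07
tool_pos: [0.3349, 0.266, 0.3406]
tool_rot: [3.141, 0.001, 2.864]
contact_force: [0.5, 1.4, -0.1]
opening: 0.09
grip_force: 0.0
```

Emit:
drive_effector --pt "-0.3 -0.22 0.06 0 0 0" --pt "-0.3 -0.22 0.06 0 0 0" --pt "0 0 0 -0.06 -0.435 -0.26" --pt "0 0 0 -0.06 -0.435 -0.26" --pt "0 0 0 -0.06 -0.435 -0.26" --pt "0 0 0 -0.06 -0.435 -0.26" --pt "0 0 0 -0.06 -0.435 -0.26" --pt "0 0 0 0 0 0"

```text
time: 1.73
tool_pos: [0.3791, 0.2088, 0.3287]
tool_rot: [3.14, 0.441, 3.13]
contact_force: [-0.3, -0.1, -0.5]
opening: 0.0901
grip_force: 0.0
```

```bash
python3 -c "
from h import *
pick(.08)"
```

```text
t= 1.7333 trans (tool now) [-0.0002  0.0002  0.0012] | 0.0012 rot after [0.0034 0.0043 0.0033] | 0.0065 F [-0.3 -0.1 -0.5] tau [ 0.04  0.28 -0.01] open 0.0901 q [ 0.38  0.19  2.02 -0.32  0.54 -0.94]
```

Emit:
drive_effector --pt "0 0 0.2 0 0 0" --pt "0 0 0.2 0 0 0" --pt "0 0 0.2 0 0 0" --pt "0 0 0.21 0 0 0" --pt "0 0 0 0 0 0"

```text
time: 2.15
tool_pos: [0.4146, 0.2081, 0.2526]
tool_rot: [3.141, 0.431, 3.126]
contact_force: [-0.5, -0.5, -1.4]
opening: 0.09
grip_force: 0.0
```

```bash
python3 - <<'E'
from h import *
pick(0)
s=cams()["scene"]["image"][205:285,225:325,::-1];t=cams()["top"]["image"][180:260,170:270,::-1]
cv2.imwrite("pics/g.png",np.hstack([cv2.resize(i,None,fx=4,fy=4,interpolation=cv2.INTER_CUBIC) for i in(s,t)]))
E
```

```text
t= 2.15 trans (tool now) [-0.0001  0.0004 -0.0028] | 0.0028 rot after [-0.0002 -0.0049 -0.0009] | 0.0049 F [-0.5 -0.5 -1.4] tau [-0.02  0.31 -0.01] open 0.09 q [ 0.34  0.38  2.03 -0.44  0.36 -0.83]
```

View pics/g.png

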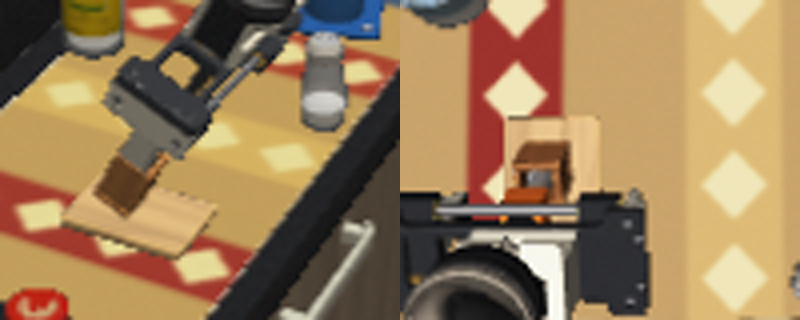

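The open fingers straddle the handle: top crop about (535,195), scene crop about (140,160). I'll close them.

Emit:
drive_effector --pt "0 0 0 0 0 0" --pt "0 0 0 0 0 0" --pt "0 0 0 0 0 0" --pt "0 0 0 0 0 0" --pt "0 0 0 0 0 0" --pt "0 0 0 0 0 0" --pt "0 0 0 0 0 0" --pt "0 0 0 0 0 0" --jaw 0.02 --clamp_n 30

```text
time: 2.92
tool_pos: [0.4141, 0.2086, 0.2554]
tool_rot: [3.139, 0.438, 3.128]
contact_force: [-0.3, -0.4, 0.5]
opening: 0.0413
grip_force: 0.0
```

```bash
python3 -c "
from h import *
pick(0)"
```

```text
t= 2.9167 trans (tool now) [ 0.0006 -0.0001 -0.    ] | 0.0006 rot after [0.0028 0.0016 0.0008] | 0.0034 F [-0.3 -0.4  0.5] tau [-0.01  0.3   0.01] open 0.0413 q [ 0.35  0.37  2.03 -0.44  0.35 -0.83]
```

Emit:
drive_effector --pt "0 0 0 0 0 0" --pt "0 0 0 0 0 0" --pt "0 0 0 0 0 0" --pt "0 0 0 0 0 0" --pt "0 0 0 0 0 0"

```text
time: 3.33
tool_pos: [0.4142, 0.2085, 0.2554]
tool_rot: [3.139, 0.438, 3.127]
contact_force: [-0.3, -1.0, -0.4]
opening: 0.0298
grip_force: 30.0
```

Emit:
drive_effector --pt "0 0 -0.05 0 0 0" --pt "0 0 -0.1 0 0 0" --pt "0 0 -0.15 0 0 0" --pt "0 0 -0.15 0 0 0" --pt "0 0 -0.15 0 0 0" --pt "0 0 -0.15 0 0 0" --pt "0 0 -0.1 0 0 0"

```text
time: 3.92
tool_pos: [0.377, 0.2089, 0.3339]
tool_rot: [3.139, 0.438, 3.128]
contact_force: [-0.2, 0.9, -2.0]
opening: 0.03
grip_force: 30.0
```

```bash
python3 -c "
from h import *
pick(0)"
```

```text
t= 3.9167 trans (tool now) [ 0.0003 -0.0001  0.0868] | 0.0868 rot after [0.0035 0.0018 0.0009] | 0.004 F [-0.2  0.9 -2. ] tau [ 0.03  0.39 -0.04] open 0.03 q [ 0.38  0.18  2.01 -0.31  0.56 -0.95]
```

In the tool's units: -0.026 m is -0.26, -0.012 m is -0.12, 0.109 rad is 0.545.

```bash
cat >> h.py <<'E'
SOCK=np.array([.4978,-.1782]);PSI=np.radians(127)
def hov(h,psi=PSI,xy=SOCK): # h: tip height
    delta([*xy,h+.256],R.from_euler("xyz",[np.pi,0,psi]))
E
```

Emit:
drive_effector --pt "-0.12 0 -0.26 0 0 0" --pt "-0.12 0 -0.26 0 0 0" --pt "0 0 0 0 0.545 0" --pt "0 0 0 0 0.545 0" --pt "0 0 0 0 0.545 0" --pt "0 0 0 0 0.545 0" --pt "0 0 0 0 0 0"

```text
time: 4.5
tool_pos: [0.3777, 0.2088, 0.39]
tool_rot: [3.138, -0.003, 3.129]
contact_force: [1.6, -0.9, -2.0]
opening: 0.0295
grip_force: 30.0
```

```bash
python3 -c "
from h import *
hov(.12)"
```

```text
t= 4.5 trans (tool now) [-0.1252 -0.3854  0.0124] | 0.4054 rot after [ 0.0014 -0.0045  0.9121] | 0.9121 F [ 1.6 -0.9 -2. ] tau [-0.04 -0.04 -0.03] open 0.0295 q [ 0.33  0.19  1.78  0.    1.17 -1.23]
```

In the tool's units: -0.035 m is -0.35, -0.0114 m is -0.114.

Emit:
drive_effector --pt "-0.114 -0.35 0 0 0 0" --pt "-0.114 -0.35 0 0 0 0" --pt "-0.114 -0.35 0 0 0 0" --pt "-0.114 -0.35 0 0 0 0" --pt "-0.114 -0.35 0 0 0 0" --pt "-0.114 -0.35 0 0 0 0" --pt "-0.114 -0.35 0 0 0 0" --pt "-0.114 -0.35 0 0 0 0"

```text
time: 5.17
tool_pos: [0.4651, -0.0739, 0.3896]
tool_rot: [3.141, 0.005, 3.129]
contact_force: [1.2, 0.8, -2.0]
opening: 0.0298
grip_force: 30.0
```

Emit:
drive_effector --pt "-0.114 -0.35 0 0 0 0" --pt "-0.114 -0.35 0 0 0 0" --pt "-0.114 -0.35 0 0 0 0" --pt "0 0 0 0 0 0.57" --pt "0 0 0 0 0 0.57" --pt "0 0 0 0 0 0.57" --pt "0 0 0 0 0 0.57"

```text
time: 5.75
tool_pos: [0.4979, -0.1778, 0.3891]
tool_rot: [3.14, 0.003, 2.667]
contact_force: [0.2, -0.0, -1.4]
opening: 0.0302
grip_force: 30.0
```

Emit:
drive_effector --pt "0 0 0 0 0 0.57" --pt "0 0 0 0 0 0.57" --pt "0 0 0 0 0 0.57" --pt "0 0 0 0 0 0.57" --pt "0 0 0 0 0 0"

```text
time: 6.17
tool_pos: [0.4979, -0.1774, 0.3893]
tool_rot: [3.138, 0.002, 2.213]
contact_force: [0.5, -0.3, -2.6]
opening: 0.0301
grip_force: 30.0
```

```bash
python3 - <<'E'
from h import *
hov(.06)
s=cams()["scene"]["image"][150:230,280:380,::-1];t=cams()["top"]["image"][190:270,290:390,::-1]
cv2.imwrite("pics/i.png",np.hstack([cv2.resize(i,None,fx=4,fy=4,interpolation=cv2.INTER_CUBIC) for i in(s,t)]))
E
```

```text
t= 6.1667 trans (tool now) [-0.0005 -0.0008  0.0733] | 0.0733 rot after [ 0.0034  0.0021 -0.0036] | 0.0054 F [ 0.5 -0.3 -2.6] tau [-0.07  0.07  0.03] open 0.0301 q [-0.49  0.36  1.54  0.    1.24 -1.13]
```

View pics/i.png

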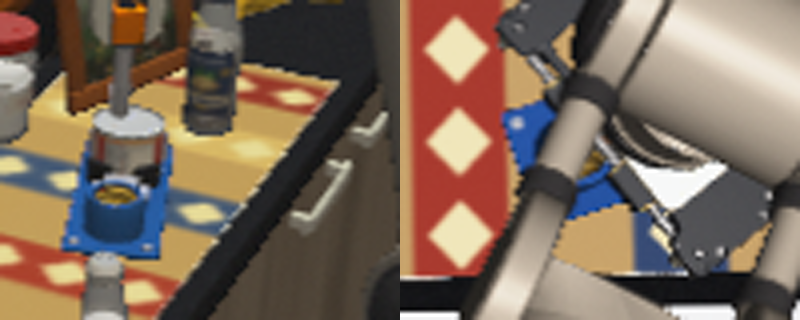

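The key hangs in the gripper with its tip at scene crop (118,113), i.e. pixel (309.4,178). I'll check that against the prediction.

```bash
python3 - <<'E'
from h import *
o=robot.observe();Rt=R.from_euler("xyz",o["tool_rot"]);
for z in(0.256,.222,.19): print(((proj("scene",o["tool_pos"]+Rt.apply([0,0,z]))[0]-[280,150])*4+1.5).round(1))
# dark/gray shaft columns near tip
im=cams()["scene"]["image"].astype(int)
print(im[158:184,303:318].sum(2)//3)
E
```

```text
[118.2 114.1]
[120.3  81.8]
[122.3  50.8]
[[ 68 104 115 113  81  67  70  72  71  71  71  70  62  87 109]
 [ 50  76 106 114  80  65  70  71  70  70  69  68  60  94 112]
 [ 50  51  88 110  79  66  72  71  71  70  69  62  53  78  63]
 [ 52  54  70  72  52  43  48  50  51  51  45  40  37  37  39]
 [ 50  65  65  55  49  52  75  79  78  77  55  46  41  41  47]
 [ 46  53  54  50  46  51  77  91  95  82  55  41  46  61  58]
 [ 41  48  46  42  37  49  78  91  96  82  52  45  48  45  42]
 [ 36  45  40  39  37  56  80  91  95  81  50  39  48  57  75]
 [ 33  34  35  45  50  62  81  91  96  73  59  58  78  77  69]
 [ 34  35  34  55  64  66  82  93  95  86  80  72  63  65  63]
 [ 35  34  35  41  47  61  84  93  95  80  67  63  63  63  62]
 [ 41  38  35  53  74  82  87  92  94  78  65  62  59  61  62]
 [ 64  63  72  78  86  82  87  94  95  79  64  60  58  50  48]
 [ 81  76  67  64 121  99  89  95  94  87  70  50  44 126 144]
 [ 62  66  64  63 116  99  83  89  90  80  53 125 145 146 146]
 [ 62  64  61  60 109  94  83  89  90  71 128 147 148 147 147]
 [ 60  60  60  59 101  92  83  89  90 132 146 148 147 147 146]
 [ 60  58  51  43  93  89  84  89  88 135 149 148 148 148 146]
 [ 48 143 164 163 123  87  85  88  84 119 114 120 143 148 149]
 [167 121 125 148 112  84  84  87  81 159 178 178 155 127 107]
 [131 147 186 197 160 104  86  87  98 176 202 198 196 197 182]
 [159 186 199 198 196 173 142 132 180 202 201 199 198 196 197]
 [185 197 200 199 199 198 198 197 199 199 198 198 197 196 196]
 [128 178 199 198 197 193 197 199 199 197 197 197 196 196 196]
 [ 96  76 151 190 198 198 198 196 196 196 196 197 196 196 204]
 [ 79  68  84  87 119 156 200 201 195 195 195 195 196 207 178]]
```

Emit:
drive_effector --pt "0 -0.005 0.2 0 0 0" --pt "0 0 0.2 0 0 0" --pt "0 0 0.18 0 0 0" --pt "0 0 0.15 0 0 0" --pt "0 0 0.06 0 0 0" --pt "0 0 0 0 0 0"

```text
time: 6.87
tool_pos: [0.4976, -0.1778, 0.3087]
tool_rot: [3.14, -0.003, 2.218]
contact_force: [-0.2, 0.4, -2.1]
opening: 0.03
grip_force: 30.0
```

Emit:
drive_effector --pt "0 0 0.03 0 0 0" --pt "0 0 0.03 0 0 0" --pt "0 0 0.03 0 0 0" --pt "0 0 0.03 0 0 0" --pt "0 0 0.02 0 0 0" --pt "0 0 0 0 0 0"

```text
time: 7.37
tool_pos: [0.4977, -0.1781, 0.2958]
tool_rot: [3.139, -0.001, 2.217]
contact_force: [-1.4, -1.5, -2.7]
opening: 0.03
grip_force: 30.0
```

```bash
python3 -c "
from h import *
hov(.024)"
```

```text
t= 7.3667 trans (tool now) [-0.0002 -0.0001  0.0158] | 0.0158 rot after [ 0.0021 -0.0008  0.0002] | 0.0023 F [-1.4 -1.5 -2.7] tau [-0.4   0.26 -0.06] open 0.03 q [-0.49  0.46  1.67  0.    1.01 -1.14]
```

Emit:
drive_effector --pt "0 0 0.02 0 0 0" --pt "0 0 0.02 0 0 0" --pt "0 0 0.02 0 0 0" --pt "0 0 0 0 0 0"

```text
time: 7.7
tool_pos: [0.4977, -0.1781, 0.2896]
tool_rot: [3.14, -0.001, 2.217]
contact_force: [-3.9, -2.9, -2.6]
opening: 0.0302
grip_force: 30.0
```

```bash
python3 -c "
from h import *
hov(.024)"
```

```text
t= 7.7 trans (tool now) [-0.0002  0.      0.0096] | 0.0096 rot after [ 0.0019 -0.0011  0.    ] | 0.0022 F [-3.9 -2.9 -2.6] tau [-0.71  0.73 -0.04] open 0.0302 q [-0.49  0.47  1.67  0.    1.   -1.14]
```

Emit:
drive_effector --pt "0 -0.008 0.01 0 0 0" --pt "0 0 0.02 0 0 0" --pt "0 0 0.02 0 0 0" --pt "0 0 0.02 0 0 0" --pt "0 0 0 0 0 0"

```text
time: 8.12
tool_pos: [0.4973, -0.1784, 0.2825]
tool_rot: [3.139, -0.001, 2.217]
contact_force: [-1.9, -1.6, -2.9]
opening: 0.0297
grip_force: 30.0
```

```bash
python3 -c "
from h import *
hov(.024)"
```

```text
t= 8.1167 trans (tool now) [-0.0002  0.0005  0.0025] | 0.0026 rot after [ 0.0029 -0.0009 -0.0001] | 0.003 F [-1.9 -1.6 -2.9] tau [-0.41  0.37  0.01] open 0.0297 q [-0.49  0.48  1.68  0.    0.98 -1.14]
```

In the tool's units: 0.001 m is 0.01, -0.0006 m is -0.006.

Emit:
drive_effector --pt "0 -0.006 0.01 0 0 0" --pt "0 0 0.01 0 0 0" --pt "0 0 0.01 0 0 0" --pt "0 0 0 0 0 0"

```text
time: 8.45
tool_pos: [0.497, -0.1787, 0.28]
tool_rot: [3.138, -0.0, 2.216]
contact_force: [0.6, 0.0, -2.3]
opening: 0.0301
grip_force: 30.0
```

```bash
python3 -c "
from h import *
hov(.024)"
```

```text
t= 8.45 trans (tool now) [-0.0001  0.0009  0.    ] | 0.0009 rot after [ 0.0034 -0.0003 -0.0001] | 0.0034 F [ 0.6  0.  -2.3] tau [-0.04  0.03 -0.01] open 0.0301 q [-0.49  0.48  1.69  0.    0.97 -1.14]
```

Side forces are gone. I'll feel for the floor.

In the tool's units: 0.001 m is 0.01.

Emit:
drive_effector --pt "0 0 0.01 0 0 0" --pt "0 0 0.01 0 0 0" --pt "0 0 0 0 0 0"

```text
time: 8.7
tool_pos: [0.4972, -0.1788, 0.2797]
tool_rot: [3.137, 0.001, 2.217]
contact_force: [-3.4, 1.7, 11.2]
opening: 0.0296
grip_force: 30.0
```

Emit:
drive_effector --pt "0 0 0.01 0 0 0" --pt "0 0 0 0 0 0"

```text
time: 8.87
tool_pos: [0.4974, -0.1789, 0.2796]
tool_rot: [3.137, 0.003, 2.217]
contact_force: [-3.9, 0.8, 17.5]
opening: 0.0297
grip_force: 30.0
```

Emit:
drive_effector --pt "0 0 -0.02 0 0 0" --pt "0 0 0 0 0 0.5" --pt "0 0 0 0 0 0.5" --pt "0 0 0 0 0 0.5" --pt "0 0 0 0 0 0.5" --pt "0 0 0 0 0 0"

```text
time: 9.37
tool_pos: [0.4972, -0.179, 0.2798]
tool_rot: [3.138, -0.0, 1.813]
contact_force: [-0.5, -0.3, 5.2]
opening: 0.0299
grip_force: 30.0
```

```bash
python3 -c "
from h import *
hov(.024,PSI-1.5,SOCK+[-.0006,-.0006])"
```

```text
t= 9.3667 trans (tool now) [ 0.0002  0.     -0.0002] | 0.0003 rot after [ 0.0036 -0.0023  1.0965] | 1.0965 F [-0.5 -0.3  5.2] tau [-0.2   0.09  0.03] open 0.0299 q [-0.49  0.48  1.69  0.    0.97 -0.74]
```

In the tool's units: 0.11 rad is 0.55.

Emit:
drive_effector --pt "0 0 0 0 0 0.55" --pt "0 0 0 0 0 0.55" --pt "0 0 0 0 0 0.55" --pt "0 0 0 0 0 0.55" --pt "0 0 0 0 0 0.55"

```text
time: 9.78
tool_pos: [0.4972, -0.179, 0.2797]
tool_rot: [3.138, -0.002, 1.265]
contact_force: [-0.9, -0.4, 5.3]
opening: 0.0301
grip_force: 30.0
```

```bash
python3 -c "
from h import *
hov(.024,PSI-1.5,SOCK+[-.0006,-.0006])"
```

```text
t= 9.7833 trans (tool now) [ 0.0002 -0.0001 -0.0003] | 0.0003 rot after [ 0.0026 -0.0029  0.5484] | 0.5484 F [-0.9 -0.4  5.3] tau [-0.28  0.15  0.15] open 0.0301 q [-0.49  0.48  1.69  0.    0.97 -0.19]
```

Emit:
drive_effector --pt "0 0 0 0 0 0.55" --pt "0 0 0 0 0 0.55" --pt "0 0 0 0 0 0.55" --pt "0 0 0 0 0 0.55" --pt "0 0 0 0 0 0.55" --pt "0 0 0 0 0 0"

```text
time: 10.28
tool_pos: [0.4971, -0.179, 0.2797]
tool_rot: [3.14, -0.003, 0.714]
contact_force: [-1.0, -0.0, 5.8]
opening: 0.0297
grip_force: 30.0
```

```bash
python3 -c "
from h import *
hov(.024,PSI-1.5,SOCK+[-.0006,-.0006])"
```

```text
t= 10.2833 trans (tool now) [ 0.0002 -0.0001 -0.0003] | 0.0003 rot after [ 0.0015 -0.0034 -0.0023] | 0.0043 F [-1.  -0.   5.8] tau [-0.26  0.3  -0.07] open 0.0297 q [-0.49  0.48  1.69  0.    0.97  0.36]
```

Emit:
drive_effector --pt "0 0 0 0 0 0" --pt "0 0 0 0 0 0" --pt "0 0 0 0 0 0" --pt "0 0 0 0 0 0" --pt "0 0 0 0 0 0" --pt "0 0 0 0 0 0" --pt "0 0 0 0 0 0" --pt "0 0 0 0 0 0" --jaw 0.08

```text
time: 10.95
tool_pos: [0.4968, -0.1787, 0.279]
tool_rot: [-3.141, -0.003, 0.717]
contact_force: [0.2, 0.8, -0.6]
opening: 0.0774
grip_force: 0.0
```

Emit:
drive_effector --pt "0 0 0 0 0 -0.6" --pt "0 0 0 0 0 -0.6" --pt "0 0 0 0 0 -0.6" --pt "0 0 0 0 0 -0.6" --pt "0 0 0 0 0 -0.6" --pt "0 0 0 0 0 -0.6" --pt "0 0 0 0 0 -0.6"

```text
time: 11.53
tool_pos: [0.4968, -0.1787, 0.279]
tool_rot: [3.14, -0.002, 1.563]
contact_force: [0.4, 0.3, -0.7]
opening: 0.0804
grip_force: 0.0
```

Emit:
drive_effector --pt "0 0 0 0 0 -0.6" --pt "0 0 0 0 0 -0.6" --pt "0 0 0 0 0 -0.6" --pt "0 0 0 0 0 -0.6" --pt "0 0 0 0 0 -0.6" --pt "0 0 0 0 0 -0.6" --pt "0 0 0 0 0 0" --pt "0 0 0 0 0 0"

```text
time: 12.2
tool_pos: [0.4969, -0.1788, 0.279]
tool_rot: [3.139, -0.0, 2.273]
contact_force: [0.3, 0.7, 0.1]
opening: 0.08
grip_force: 0.0
```

```bash
python3 - <<'E'
from h import *
hov(.024,PSI+.071-.0,SOCK+[-.0006,-.0006])
s=cams()["scene"]["image"][150:230,280:380,::-1]
cv2.imwrite("pics/k.png",cv2.resize(s,None,fx=6,fy=6,interpolation=cv2.INTER_CUBIC))
E
```

```text
t= 12.2 trans (tool now) [-0.0003  0.0002 -0.001 ] | 0.0011 rot after [ 0.0029 -0.0004 -0.0146] | 0.0149 F [0.3 0.7 0.1] tau [-0.02  0.01 -0.03] open 0.08 q [-0.49  0.48  1.69  0.    0.97 -1.2 ]
```

View pics/k.png

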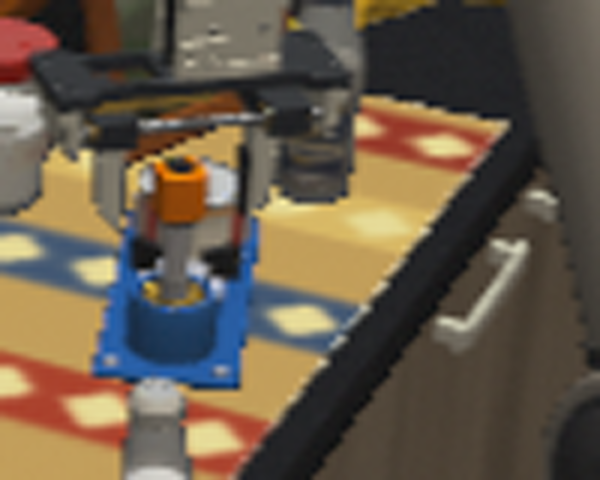

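The key stands in the socket, let go, with its handle at about (180,190) between the open fingers. Fresh grip, then the second quarter turn.

Emit:
drive_effector --pt "0 0 0 0 0 0" --pt "0 0 0 0 0 0" --pt "0 0 0 0 0 0" --pt "0 0 0 0 0 0" --pt "0 0 0 0 0 0" --pt "0 0 0 0 0 0" --pt "0 0 0 0 0 0" --pt "0 0 0 0 0 0" --jaw 0.02 --clamp_n 30

```text
time: 12.97
tool_pos: [0.4969, -0.1788, 0.279]
tool_rot: [3.139, -0.0, 2.276]
contact_force: [0.1, 0.4, 0.6]
opening: 0.0314
grip_force: 0.4
```

Emit:
drive_effector --pt "0 0 0 0 0 0" --pt "0 0 0 0 0 0" --pt "0 0 0 0 0 0" --pt "0 0 0 0 0 0" --pt "0 0 0 0 0 0"

```text
time: 13.38
tool_pos: [0.4969, -0.1787, 0.279]
tool_rot: [3.138, -0.0, 2.276]
contact_force: [0.2, 1.6, -0.3]
opening: 0.0298
grip_force: 29.9
```

Emit:
drive_effector --pt "0 0 0 0 0 0.55" --pt "0 0 0 0 0 0.55" --pt "0 0 0 0 0 0.55" --pt "0 0 0 0 0 0.55" --pt "0 0 0 0 0 0.55" --pt "0 0 0 0 0 0.55" --pt "0 0 0 0 0 0.55"

```text
time: 13.97
tool_pos: [0.4972, -0.1786, 0.2791]
tool_rot: [3.139, -0.002, 1.501]
contact_force: [2.4, 2.8, -1.7]
opening: 0.0299
grip_force: 30.0
```

```bash
python3 -c "
from h import *
hov(.024,.78)"
```

```text
t= 13.9667 trans (tool now) [ 0.0004  0.0006 -0.0009] | 0.0012 rot after [ 0.0018 -0.0034  0.7213] | 0.7213 F [ 2.4  2.8 -1.7] tau [ 0.27 -0.58  0.17] open 0.0299 q [-0.49  0.48  1.69  0.    0.97 -0.42]
```

Emit:
drive_effector --pt "0 0 0 0 0 0.55" --pt "0 0 0 0 0 0.55" --pt "0 0 0 0 0 0.55" --pt "0 0 0 0 0 0.55" --pt "0 0 0 0 0 0.55" --pt "0 0 0 0 0 0.55" --pt "0 0 0 0 0 0.25" --pt "0 0 0 0 0 0"

```text
time: 14.63
tool_pos: [0.4973, -0.1787, 0.2791]
tool_rot: [3.141, -0.004, 0.795]
contact_force: [2.8, 2.3, -1.7]
opening: 0.03
grip_force: 29.9
```

```bash
python3 -c "
from h import *
hov(.024,.78)"
```

```text
t= 14.6333 trans (tool now) [ 0.0007  0.     -0.0009] | 0.0012 rot after [ 0.0011 -0.0039  0.0147] | 0.0153 F [ 2.8  2.3 -1.7] tau [ 0.24 -0.79  0.05] open 0.03 q [-0.49  0.48  1.69  0.    0.97  0.28]
```

Emit:
drive_effector --pt "0 0 0 0 0 0" --pt "0 0 0 0 0 0" --pt "0 0 0 0 0 0" --pt "0 0 0 0 0 0" --pt "0 0 0 0 0 0" --pt "0 0 0 0 0 0" --pt "0 0 0 0 0 0" --pt "0 0 0 0 0 0" --jaw 0.08

```text
time: 15.3
tool_pos: [0.4968, -0.1788, 0.279]
tool_rot: [-3.141, -0.003, 0.797]
contact_force: [0.1, -0.2, -0.3]
opening: 0.0773
grip_force: 0.0
```

Emit:
drive_effector --pt "0 0 0 0 0 -0.6" --pt "0 0 0 0 0 -0.6" --pt "0 0 0 0 0 -0.6" --pt "0 0 0 0 0 -0.6" --pt "0 0 0 0 0 -0.6" --pt "0 0 0 0 0 -0.6" --pt "0 0 0 0 0 -0.6"

```text
time: 15.88
tool_pos: [0.4968, -0.1788, 0.279]
tool_rot: [3.14, -0.002, 1.643]
contact_force: [0.5, 0.1, -0.9]
opening: 0.0801
grip_force: 0.0
```

Emit:
drive_effector --pt "0 0 0 0 0 -0.6" --pt "0 0 0 0 0 -0.6" --pt "0 0 0 0 0 -0.6" --pt "0 0 0 0 0 -0.6" --pt "0 0 0 0 0 -0.6" --pt "0 0 0 0 0 -0.6" --pt "0 0 0 0 0 -0.05" --pt "0 0 0 0 0 0"

```text
time: 16.55
tool_pos: [0.4968, -0.1788, 0.279]
tool_rot: [3.139, -0.0, 2.364]
contact_force: [0.1, -0.2, -0.0]
opening: 0.0797
grip_force: 0.0
```

```bash
python3 - <<'E'
from h import *
hov(.024,.795+1.571)
s=cams()["scene"]["image"][170:214,285:335,::-1]
cv2.imwrite("pics/k2.png",cv2.resize(s,None,fx=12,fy=12,interpolation=cv2.INTER_CUBIC))
E
```

```text
t= 16.55 trans (tool now) [-0.0003  0.0011 -0.001 ] | 0.0015 rot after [ 0.0029 -0.0002 -0.0022] | 0.0036 F [ 0.1 -0.2 -0. ] tau [-0.1   0.04 -0.01] open 0.0797 q [-0.49  0.48  1.69  0.    0.97 -1.29]
```

View pics/k2.png

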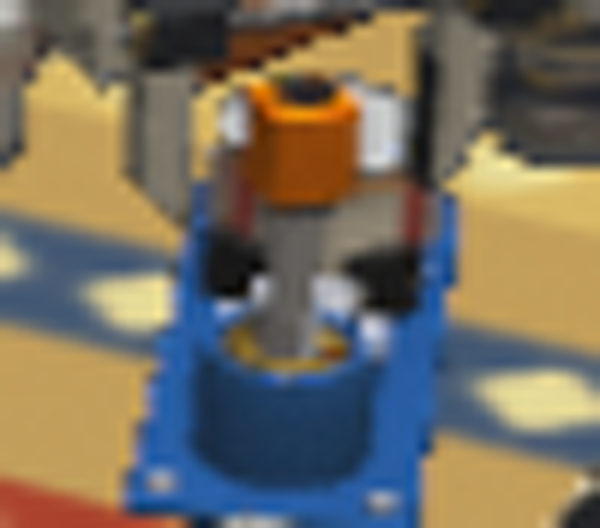

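The key stands free and upright, the red mark is at crop (330,350) and the white line is at about (285,378). I'll regrip and estimate the angle from the mark.

```bash
python3 - <<'E'
from h import *
c=SOCK+[-.0006,-.0008]
for z in(.046,):
  P=least_squares(lambda P:proj("scene",[P[0],P[1],z])[0]-[(330+.5)/12-.5+285,(350.5)/12-.5+170],[.5,-.2]).x-c
  a=np.degrees(np.arctan2(P[1],P[0]));print(P,a,"screw est",4.3-np.radians(a-107.5)%(2*np.pi), 4.3-np.radians((107.5-a)))
E
```

```text
[-0.01414282 -0.00216826] -171.28374406034123 screw est 2.8825089277105533 -0.5656942348901399
```

Emit:
drive_effector --pt "0 0 0 0 0 0" --pt "0 0 0 0 0 0" --pt "0 0 0 0 0 0" --pt "0 0 0 0 0 0" --pt "0 0 0 0 0 0" --pt "0 0 0 0 0 0" --pt "0 0 0 0 0 0" --pt "0 0 0 0 0 0" --jaw 0.02 --clamp_n 35

```text
time: 17.42
tool_pos: [0.4969, -0.1788, 0.279]
tool_rot: [3.139, -0.0, 2.366]
contact_force: [-0.1, -0.0, 1.2]
opening: 0.0314
grip_force: 0.0
```

Emit:
drive_effector --pt "0 0 0 0 0 0" --pt "0 0 0 0 0 0" --pt "0 0 0 0 0 0" --pt "0 0 0 0 0 0" --pt "0 0 0 0 0 0"

```text
time: 17.83
tool_pos: [0.4969, -0.1787, 0.279]
tool_rot: [3.139, -0.0, 2.367]
contact_force: [0.9, 1.0, -0.4]
opening: 0.03
grip_force: 35.0
```

The rows are not in the units I measure in: shifts go in units of 100 mm and turns go in units of 0.2 rad. I convert before sending: 0.11 rad is 0.55.

Emit:
drive_effector --pt "0 0 0 0 0 0.55" --pt "0 0 0 0 0 0.55" --pt "0 0 0 0 0 0.55" --pt "0 0 0 0 0 0.55" --pt "0 0 0 0 0 0.55" --pt "0 0 0 0 0 0.55" --pt "0 0 0 0 0 0.55"

```text
time: 18.42
tool_pos: [0.4971, -0.1786, 0.279]
tool_rot: [3.139, -0.002, 1.591]
contact_force: [1.9, 1.1, -1.4]
opening: 0.0302
grip_force: 35.0
```

Emit:
drive_effector --pt "0 0 0 0 0 0.5" --pt "0 0 0 0 0 0.5" --pt "0 0 0 0 0 0.5" --pt "0 0 0 0 0 0.25"

```text
time: 18.75
tool_pos: [0.4973, -0.1786, 0.279]
tool_rot: [3.139, -0.003, 1.241]
contact_force: [2.4, 0.9, -1.9]
opening: 0.0294
grip_force: 35.0
```

```bash
python3 -c "
from h import *
hov(.024,.78)"
```

```text
t= 18.75 trans (tool now) [ 0.0005  0.0004 -0.001 ] | 0.0012 rot after [ 0.0016 -0.0037  0.4615] | 0.4615 F [ 2.4  0.9 -1.9] tau [ 0.3  -0.59  0.19] open 0.0294 q [-0.49  0.48  1.69  0.    0.97 -0.16]
```

Emit:
drive_effector --pt "0 0 0 0 0 0.25" --pt "0 0 0 0 0 0.25"

```text
time: 18.92
tool_pos: [0.4973, -0.1786, 0.2791]
tool_rot: [3.139, -0.003, 1.144]
contact_force: [3.4, 2.3, -1.7]
opening: 0.0297
grip_force: 35.0
```

```bash
python3 -c "
from h import *
hov(.024,.78)"
```

```text
t= 18.9167 trans (tool now) [ 0.0006  0.0003 -0.0009] | 0.0012 rot after [ 0.0015 -0.0038  0.3641] | 0.3641 F [ 3.4  2.3 -1.7] tau [ 0.24 -0.58  0.15] open 0.0297 q [-0.49  0.48  1.69  0.    0.97 -0.07]
```

In the tool's units: 0.05 rad is 0.25.

Emit:
drive_effector --pt "0 0 0 0 0 0.25" --pt "0 0 0 0 0 0.25" --lines "3,3"

```text
tool_rot: [3.14, -0.004, 1.044]
```

```bash
python3 -c "
from h import *
hov(.024,.78)"
```

```text
t= 19.0833 trans (tool now) [ 0.0006  0.0002 -0.0009] | 0.0011 rot after [ 0.0014 -0.0039  0.2641] | 0.2641 F [ 3.6  2.1 -1.5] tau [ 0.27 -0.62  0.13] open 0.0295 q [-0.49  0.48  1.69  0.    0.97  0.03]
```

Emit:
drive_effector --pt "0 0 0 0 0 0.2" --pt "0 0 0 0 0 0.2" --lines "3,3"

```text
tool_rot: [3.14, -0.004, 0.965]
```

```bash
python3 -c "
from h import *
hov(.024,.78)"
```

```text
t= 19.25 trans (tool now) [ 0.0006  0.0002 -0.0009] | 0.0011 rot after [ 0.0014 -0.0038  0.1852] | 0.1852 F [ 3.5  1.2 -1.5] tau [ 0.23 -0.66  0.46] open 0.0298 q [-0.49  0.48  1.69  0.    0.97  0.11]
```

In the tool's units: 0.03 rad is 0.15.

Emit:
drive_effector --pt "0 0 0 0 0 0.15" --pt "0 0 0 0 0 0" --lines "3,3"

```text
tool_rot: [3.14, -0.004, 0.936]
```

```bash
python3 -c "
from h import *
hov(.024,.78)"
```

```text
t= 19.4167 trans (tool now) [ 0.0006  0.0001 -0.0009] | 0.0011 rot after [ 0.0013 -0.0037  0.1563] | 0.1563 F [ 4.8  1.9 -1.3] tau [ 0.32 -0.8   0.43] open 0.0298 q [-0.49  0.48  1.69  0.    0.97  0.14]
```

Hard stop felt: 0.43 N m held, against 0.15 of friction. I'll ease off, let go, rise and look.

Emit:
drive_effector --pt "0 0 0 0 0 -0.15" --pt "0 0 0 0 0 0" --pt "0 0 0 0 0 0" --lines "1,1"

```text
time: 19.67
```

Emit:
drive_effector --pt "0 0 0 0 0 0" --pt "0 0 0 0 0 0" --pt "0 0 0 0 0 0" --pt "0 0 0 0 0 0" --pt "0 0 0 0 0 0" --pt "0 0 0 0 0 0" --pt "0 0 0 0 0 0" --pt "0 0 0 0 0 0" --jaw 0.085

```text
time: 20.33
tool_pos: [0.4968, -0.1788, 0.279]
tool_rot: [3.141, -0.003, 0.966]
contact_force: [-0.2, 0.8, -0.1]
opening: 0.0785
grip_force: 0.0
```

Emit:
drive_effector --pt "0 0 -0.1 0 0 0" --pt "0 0 -0.2 0 0 0" --pt "0 0 -0.3 0 0 0" --pt "0 0 -0.3 0 0 0" --pt "0 0 -0.3 0 0 0" --pt "0 0 -0.2 0 0 0" --pt "0 0 0 0 0 0" --pt "0 0 0 0 0 0"

```text
time: 21.0
tool_pos: [0.4965, -0.179, 0.4207]
tool_rot: [3.138, -0.003, 0.967]
contact_force: [-0.0, -0.5, 0.5]
opening: 0.0847
grip_force: 0.0
```

Emit:
drive_effector --pt "0 -0.3 0 0 0 0" --pt "0 -0.3 0 0 0 0" --pt "0 -0.3 0 0 0 0" --pt "0 -0.3 0 0 0 0" --pt "0 -0.3 0 0 0 0" --pt "0 0 0 0 0 0" --pt "0 0 0 0 0 0"

```text
time: 21.58
tool_pos: [0.3722, -0.0932, 0.4186]
tool_rot: [-3.141, -0.003, 0.967]
contact_force: [0.2, -1.4, -0.5]
opening: 0.0849
grip_force: 0.0
```

```bash
python3 - <<'E'
from h import *
s=cams()["scene"]["image"][165:215,285:335,::-1];t=cams()["top"]["image"][195:245,315:365,::-1]
cv2.imwrite("pics/f.png",np.hstack([cv2.resize(i,None,fx=8,fy=8,interpolation=cv2.INTER_CUBIC) for i in(s,t)]))
hov(.1)
E
```

```text
t= 21.6833 trans (tool now) [0.0012 0.1499 0.0628] | 0.1626 rot after [ 0.0022 -0.0021 -1.2501] | 1.2501 F [-1.3  0.7  0. ] tau [-0.08  0.12 -0.02] open 0.0849 q [-0.45  0.07  1.84  0.    1.23  0.16]
```

View pics/f.png

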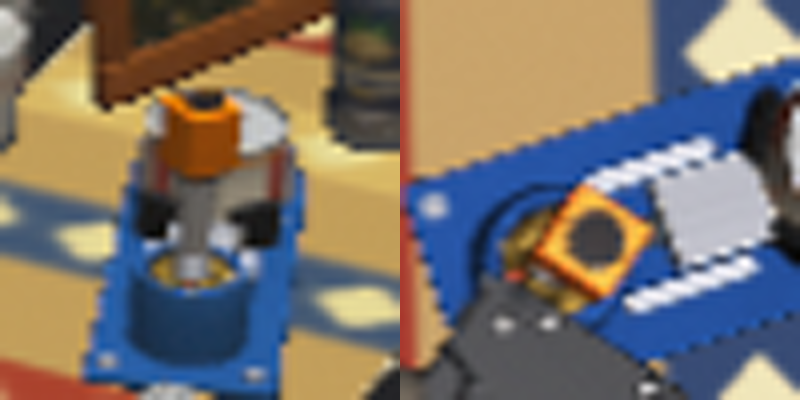

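The key stands upright with its top at top-crop (597,237), and the red mark at about (516,274) sits on the white-line side. I'll verify with numbers.

```bash
python3 - <<'E'
from h import *
t=lambda X,Y:np.array([(X-400+.5)/8-.5+315,(Y+.5)/8-.5+195]);s=lambda X,Y:np.array([(X+.5)/8-.5+285,(Y+.5)/8-.5+165])
at=lambda n,uv,z:least_squares(lambda P:proj(n,[P[0],P[1],z])[0]-uv,[.5,-.2]).x
c=np.array([.4970,-.1787])
P=at("top",t(516,274),.046)-c;print("mark",P.round(4),np.degrees(np.arctan2(P[1],P[0])))
print("key top: top",at("top",t(597,237),.138),"scene",at("scene",s(207,101),.138))
im=cams()["top"]["image"].astype(int);a=im[220:240,322:345];m=(a[...,0]>a[...,1]*1.6)&(a[...,0]>90)&(a[...,1]<90);print(np.argwhere(m)+[220,322])
E
```

```text
mark [-0.0037  0.0161] 103.07402656451096
key top: top [ 0.49871497 -0.17890969] scene [ 0.49427842 -0.1782877 ]
[[220 335]
 [222 334]
 [223 333]
 [225 332]
 [227 332]
 [227 333]
 [228 329]
 [228 333]
 [228 334]
 [229 329]
 [229 330]
 [229 334]
 [229 335]
 [229 336]
 [230 336]
 [230 337]
 [231 337]
 [231 338]
 [231 339]]
```

```bash
python3 -c "
from cell import robot
print(robot.hand_in())"
```

```text
the job is handed in; nothing more can be done
None
```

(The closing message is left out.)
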